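# Crimp a badge in the guarded badge press

### The job

On the print stall's badge press, push the loaded die tray fully home against its stop under the press head, sliding it along its rails without lifting it. Then reach down through the window in the press's guard and press the lever all the way down, keep it down for two seconds, and let it come back up; do not touch the guard at any time. Leave the lever alone until the tray is home, and do not disturb the tin, the tape dispenser or the marker.

Things in the scene. Friction and masses are not known exactly. Their poses are not given: they have to be found in the camera images.
- press: Grey steel badge press, fixed. Origin on the table below the head's front face; x to the rear along the rails (the way the tray is pushed), y left, z up. Base plate x -190 to 130, y +-75, 12 mm thick. Two rails (inner faces y +-34, tops z 24 mm) guide the tray. Head x 5 to 125, y +-63, up to z 96 mm, under the guard. In front of the head: only base plate, rails and tray.
- guard: Aluminium guard box on the press head, fixed to it, with the press's origin and axes: x -4 to 134, y +-68, z 96 to 158 mm (the tallest part of the press). Sheet 4 mm thick, closed on all sides, one window in its level top. Neither fingers nor arm may touch it.
- window (a point): Centre of the window in the guard's top, on the upper surface (158 mm above the table, 50 mm behind the press origin along its x). The opening is 66 mm along the press's x and 82 mm along its y: shut fingers pass, fully open ones do not.
- lever (a joint): Lever inside the guard, rad: 0 = up (rest), 0.36 = all the way down on a hard stop. Sprung: returns to 0 when let go. Hinge parallel to the press's y at x 115, z 132 mm of the press, behind the crossbar. Pressing the crossbar takes about 4 N at first and 13 N at the bottom.
- lever_bar (a point): Topmost point at mid-length of the lever's black round crossbar, the place to press: bar 20 mm in diameter, 44 mm long along the press's y, straight below the window's centre. At rest 142 mm above the table, 16 mm below the guard's upper surface; fully pressed, the bar is 23 mm lower and 4 mm farther to the rear. The point turns with the lever.
- shuttle: Loose steel die tray (0.25 to 0.5 kg) between the rails: plate 163 x 64 x 10 mm; at its rear a round die, 56 mm across, top 25 mm above the underside; at its robot end an upright tab. Origin on the underside below the die's centre, x to the rear. Starts 40 to 80 mm short of home. Home: origin 50 mm behind the press origin along its x, rear edge on a hard stop. Slides at 1 to 4 N.
- tab (a point): Centre of the robot-side face of the tray's black push tab, 130 mm in front of the tray's origin, 43 mm above the table. The tab is 10 mm thick, 50 mm wide, and spans 22 to 64 mm above the table. Push it towards the press's +x; at home this face is 80 mm in front of the press origin.
- tin: Bystander: closed tin of badge blanks with a paper label, 66 mm in diameter, 65 mm tall, standing on the table. Origin at the centre of its underside.
- tape: Bystander: desk tape dispenser, 120 x 50 mm, 74 mm tall, on the table. Origin at the centre of its underside, x along its length.
- marker: Bystander: thick marker pen lying on the table, 135 mm long, 18 mm thick. Origin on its underside near mid-length, x along its length.
Mind the look-alikes: they are no part of the job. There is more than one size of the shuttle; the job needs the largest.

How it is judged:
By the outcome, as a careful person would: the job done as asked, in the order asked, and still so for the second after the job is handed in, with the robot touching nothing.
It also fails if it takes over 51 s, if anything falls off the work surface, if the arm or the gripper's body presses on something with over 40 N, if the wrist force passes 120 N, or if a joint passes its speed limit or range.

### The arm

A 7-joint arm with a two-finger parallel gripper is mounted at the origin on the work surface. World frame = base frame: x ahead of the robot, y to its left, z up, the work surface at z = 0. Lengths are in m, angles in rad, forces in N, time in s.
With the tool pointing down it reaches from about 0.35 to 0.9 m from the base axis. Payload 8.1 kg.
Tool frame: the origin (TCP) lies at the centre of the arm's flange, where the gripper is bolted on; the fingertips stand 178 mm ahead of it and the grasp point (between the pads) lies 159 mm ahead of it; x points along the fingers, z is the direction in which the jaws open and shut, and the axes are right-handed (so a half turn about x gives the same grasp; the last joint's range is limited). The gripper opens to 92 mm and grips with 3 to 60 N. Pads are 19 mm wide; open, the fingers measure 130 mm over their backs; the gripper's body (75 mm by 190 mm) begins 47 mm behind the grasp point.
Start: joints at [1.048, 0.434, 0.025, 1.573, -0.012, 1.134, -0.075], TCP at [0.255, -0.571, 0.405] pointing down, gripper open.
Joint ranges: [-2.62, 2.62], [-0.44, 2.09], [-1.27, 1.32], [0.08, 2.57], [-1.32, 4.46], [0.12, 2], [-2.74, 2.74]. Speed limits (rad/s): [2.22, 2.22, 3.01, 3.01, 3.14, 3.14, 3.14].

### API

Orientations are given as a rotation vector (axis times angle).
In Python, from cell import arm, get_image, search_frame, pinpoint gives the robot as it stands.
- The arm moves only by the tool arm_command, never from a script. Its argument "motion" is a list of rows, each a list of 7 numbers: the finger opening in mm, from 0 to 91.8, then the shift along the tool's x, y, z in mm, then the turn, a rotation vector about the tool's x, y, z in degrees. In form: [[fingers, x, y, z, ax, ay, az], ...]. A call has 1 to 5 rows; each row shifts and turns the commanded pose from where the row before left it, along the tool's axes as they then stand; what a row does not reach is not made up. A row lasts 1/8 s, in which the tool goes at most 62.5 mm and 10.7 degrees, less where a joint would pass 70% of its speed; a pose out of reach is approached as far as the arm can. A call with a gripper value outside its range is refused whole. The fingers move at their own pace and stop on an object; "newtons" is the grip in N (left out, the last holds). Time passes only in rows, so rows that do not move let the fingers close. It gives the time, the measured TCP pose, the force and the opening at its end, in the units of the state.
- arm.observe(): the state, without advancing time (a new reading comes with each control period).
- get_image(name): name is "side" or "top"; returns a dict with "frame" (420x560x3 uint8, red, green, blue), "range_z" (420x560 float32, m along the optical axis (not along the pixel's ray), 0 where there is no reading), "K" (3x3 intrinsics, pixels), "origin" and "rotation" of the camera in the world. Camera axes: x right, y down, z forward; pixel columns grow to the right and rows downward; lengths in m; the calibration is good to about 2 mm. A picture is of the moment at which its call begins.
- arm.sign_off(): hands the job in, once; it reports no verdict.
Trained networks look in the newest picture that a camera, given by its name, has taken for a name from the list of things; names that differ only in an ending like _2 or _b are one class to them, and where a whole thing is asked for, a point or a joint stands for the part that bears it (a point fixed in the world has none). Each returns a list of dicts, best first, with "p" (0 to 1); they miss things now and then, are a little off and sometimes report something else, mostly with a low value. They report only what shows in the picture. A call takes as long as a camera call. They do not tell look-alikes from the thing itself.
- search_frame(camera, target): "point" ([x, y, z] in m, in world coordinates, good to about 4 mm: the middle of the surface that is visible of it).
- pinpoint(camera, target): "point" ([x, y, z] in m, in world coordinates, good to about 4 mm: a listed point, or the origin of a listed thing).
The state is a dict: "clock": time; "joints": joint angles; "dq": joint speeds; "joint_efforts": joint torques, N m; "position": TCP position; "ee_rot": TCP orientation; "force": force on the tool from outside, world axes, zero at the start; "ft_torque": the same for the moment, N m; "width": opening from 0.0 (shut) to 1.0 (fully open).
Only numpy, scipy, OpenCV 4.12 (cv2) and the standard library are available. Lean on these libraries where they do the work, as an engineer would, in place of code of your own. Each camera call takes 0.05 s, during which the arm holds its last target. There are 200 camera calls.

## Working session

There is one attempt and no reset: what is moved stays moved. The work goes in short steps, Python scripts to look and compute and a tool call to move; the robot and the scene stay as the last step left them, time stands still between calls to the robot, and variables do not carry over. Pictures are saved under pics/ and viewed, about 8 in all and at most 12, crops included, and the job is handed in when it is done.

Besides the shell and the picture viewer there is one more tool, called after "Call:" as name(argument=value, ...) on one line, values as JSON. arm_command: Moves the arm, as the interface text tells. Its arguments: {"type":"object","properties":{"motion":{"type":"array"},"newtons":{"type":"number"}},"required":["motion"]}

```bash
mkdir -p pics; python3 - <<'E'
from cell import arm,get_image,search_frame,pinpoint
import cv2,numpy as np
o=arm.observe(); print({k:np.round(o[k],3) for k in('clock','position','ee_rot','force','width')})
for c in('side','top'):
    d=get_image(c); cv2.imwrite(f'pics/{c}1.png',d['frame'][:,:,::-1]); np.savez(f'{c}.npz',**d)
    print(c,np.round(d['origin'],3),np.round(d['rotation'],3).tolist())
    for t in('press','guard','window','lever_bar','shuttle','tab','tin','tape','marker'):
        print(t,[(np.round(r['point'],3).tolist(),round(r['p'],2)) for r in pinpoint(c,t)][:4])
E
```

```text
{'clock': np.float64(0.0), 'position': array([ 0.255, -0.571,  0.404]), 'ee_rot': array([ 0.895,  1.38 , -0.894]), 'force': array([-1.115, -0.343, -0.437]), 'width': np.float64(0.999)}
side [0.033 0.717 0.816] [-0.822, 2.481, -1.218]
press [([0.604, -0.143, 0.001], 0.68)]
guard []
window [([0.65, -0.159, 0.156], 0.94)]
lever_bar [([0.658, -0.164, 0.137], 0.46), ([0.561, -0.302, -0.004], 0.46)]
shuttle [([0.426, -0.447, 0.0], 0.83), ([0.586, -0.138, 0.013], 0.75), ([0.392, 0.1, 0.002], 0.63), ([0.462, -0.09, 0.04], 0.19)]
tab [([0.378, -0.362, 0.023], 0.69), ([0.488, 0.111, 0.023], 0.67), ([0.463, -0.093, 0.041], 0.63)]
tin [([0.603, 0.028, 0.002], 0.7)]
tape [([0.393, -0.247, -0.001], 0.7)]
marker [([0.561, -0.301, -0.001], 0.59)]
top [ 0.378 -0.049  1.343] [-2.149, 2.119, -0.139]
press [([0.604, -0.141, 0.002], 0.69)]
guard [([0.605, -0.142, 0.003], 0.74), ([0.611, -0.147, -0.002], 0.72)]
window []
lever_bar [([0.652, -0.164, 0.14], 0.64)]
shuttle [([0.588, -0.14, 0.012], 0.79), ([0.43, -0.448, -0.001], 0.73), ([0.392, 0.104, 0.001], 0.64)]
tab [([0.465, -0.096, 0.043], 0.89), ([0.486, 0.11, 0.022], 0.89), ([0.383, -0.365, 0.027], 0.75)]
tin [([0.597, 0.023, -0.002], 0.78)]
tape [([0.394, -0.24, 0.005], 0.63)]
marker [([0.56, -0.3, 0.0], 0.65)]
```

View pics/side1.png

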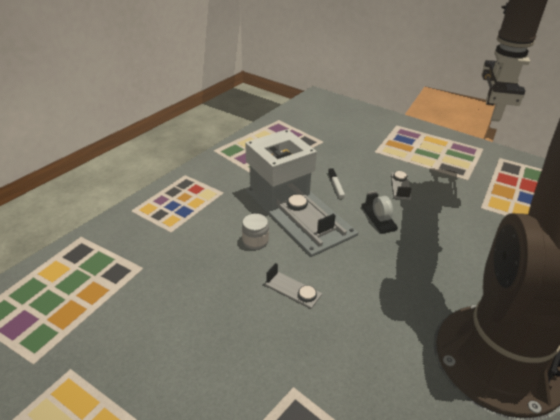

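View pics/top1.png

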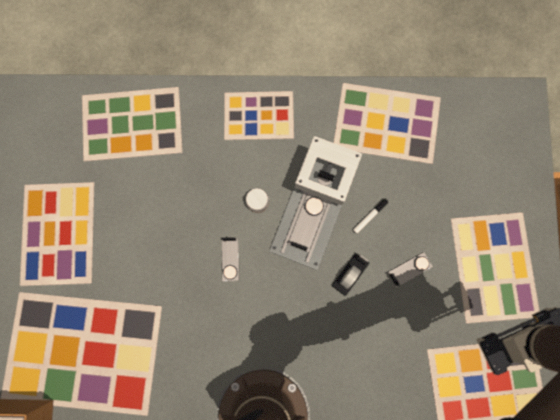

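```bash
cat > h.py <<'E'
import numpy as np,cv2
from scipy.spatial.transform import Rotation as R
def cloud(d):
    z=d['range_z'];K=d['K'];v,u=np.mgrid[:z.shape[0],:z.shape[1]]
    p=np.dstack([(u-K[0,2])/K[0,0]*z,(v-K[1,2])/K[1,1]*z,z])
    r=d['rotation']; r=R.from_rotvec(r).as_matrix() if np.ndim(r)==1 else r
    p=p@r.T+d['origin']; p[z==0]=np.nan; return p
E
python3 - <<'E'
from h import *
for c in('side','top'):
    p=cloud(np.load(c+'.npz')).reshape(-1,3)
    near=np.hypot(p[:,0]-.66,p[:,1]+.165)<.13
    g=p[near&(abs(p[:,2]-.158)<.006)]
    q=cv2.minAreaRect((g[:,:2]*1000).astype(np.float32)); print(c,len(g),'guard',q,g[:,2].mean())
    w=p[near&(p[:,2]>.13)&(p[:,2]<.148)]; print('bar?',len(w))
    t=p[(np.hypot(p[:,0]-.465,p[:,1]+.095)<.05)&(p[:,2]>.056)&(p[:,2]<.07)]
    print('tabtop',len(t),t.mean(0),t.min(0),t.max(0),cv2.minAreaRect((t[:,:2]*1000).astype(np.float32)))
    b=p[(np.hypot(p[:,0]-.6,p[:,1]+.15)<.25)&(abs(p[:,2]-.012)<.003)]
    print('base',len(b),cv2.minAreaRect((b[:,:2]*1000).astype(np.float32)))
E
```

```text
side 1189 guard ((668.2661743164062, -165.799072265625), (139.9348907470703, 145.82395935058594), 69.78948974609375) 0.157958321069083
bar? 553
tabtop 89 [ 0.46794999 -0.09040559  0.06203891] [ 0.45676704 -0.11635522  0.05611704] [ 0.47993772 -0.06697281  0.06653648] ((467.797607421875, -91.7309341430664), (51.05168151855469, 12.992341041564941), 74.93121337890625)
base 1967 ((560.516357421875, -132.65365600585938), (378.1612854003906, 312.21728515625), 57.117958068847656)
top 1873 guard ((668.5979614257812, -168.32345581054688), (136.0608673095703, 140.22315979003906), 69.54052734375) 0.15787488516403322
bar? 238
tabtop 64 [ 0.46996201 -0.09406889  0.06272215] [ 0.45937834 -0.11615482  0.05602902] [ 0.48139635 -0.07120845  0.06822585] ((470.2153625488281, -94.04904174804688), (48.528541564941406, 10.263933181762695), 71.53968048095703)
base 1725 ((555.419921875, -125.4271240234375), (428.70916748046875, 334.92315673828125), 57.95986557006836)
```

The side view shows the press with its guard window at about (285,150) and the tray's black tab at (325,223). In the top view the window is at (326,172) and the tab at (299,240). The smaller look-alike trays lie at (230,258) and (410,267). The press axis points at about -20.4° yaw, and the tray has about 73 mm to go.

```bash
cat >> h.py <<'E'
yaw=np.deg2rad(-20.4);U=np.array([np.cos(yaw),np.sin(yaw),0]);V=np.array([-U[1],U[0],0])
O=np.array([668.4,-167.,0])-65*U
def to(px,py,ztip):
    "remaining tool-frame shift (mm) and turn (deg) to fingertip pose in press coordinates"
    from cell import arm
    o=arm.observe();M=R.from_rotvec(o['ee_rot']).as_matrix();P=np.array(o['position'])*1000
    tip=P+178*M[:,0]; f=np.array([(tip-O)@U,(tip-O)@V,tip[2]])
    s=np.sign(M[:,2]@V); x=np.array([0,0,-1.]);z=V*s
    T=np.c_[x,np.cross(z,x),z]
    turn=np.rad2deg(R.from_matrix(M.T@T).as_rotvec())
    goal=O+px*U+py*V+[0,0,ztip+178]
    print('t',round(o['clock'],2),'tip press',f.round(1),'sign',s,'force press',np.round([o['force']@U,o['force']@V,o['force'][2]],1),'w',round(o['width'],2),'j',np.round(o['joints'],2))
    print('turn',turn.round(1),'shift(now)',(M.T@(goal-P)).round(1),'shift(after turn)',(T.T@(goal-P)).round(1))
E
python3 -c "
from h import *
to(-190,0,226)"
```

```text
t 1.0 tip press [-182.  -522.6  226.8] sign -1.0 force press [-0.3 -0.1 -0.6] w 1.0 j [ 1.05  0.43  0.02  1.57 -0.01  1.13 -0.08]
turn [44.4  0.  -0. ] shift(now) [   0.7  360.3 -378.7] shift(after turn) [   0.8   -8.  -522.6]
```

Call:
arm_command(motion=[[0,0,0,0,8.9,0,0],[0,0,0,0,8.9,0,0],[0,0,0,0,8.9,0,0],[0,0,0,0,8.9,0,0],[0,0,0,0,8.8,0,0]], newtons=20)

```text
clock: 1.62
position: [0.2548, -0.5707, 0.4047]
ee_rot: [1.469, 1.017, -1.469]
force: [-0.1, 0.1, -0.3]
width: 0.511
```

Call:
arm_command(motion=[[0,0,0,-50,0,0,0],[0,0,0,-50,0,0,0],[0,0,0,-50,0,0,0],[0,0,0,-50,0,0,0],[0,0,0,-50,0,0,0]])

```text
clock: 2.25
position: [0.3421, -0.3348, 0.405]
ee_rot: [1.466, 1.019, -1.465]
force: [0.1, 0.6, 1.1]
width: 0.011
```

```bash
python3 -c "
from h import *
to(-190,0,226)"
```

```text
t 2.25 tip press [-182.3 -271.   227. ] sign -1.0 force press [-0.1  0.6  1.1] w 0.01 j [ 0.58  0.19  0.1   1.92 -0.02  1.02 -1.24]
turn [ 0.1  0.  -0. ] shift(now) [   0.9   -7.4 -271. ] shift(after turn) [   1.    -7.6 -271. ]
```

Call:
arm_command(motion=[[0,0,-2,-50,0,0,0],[0,0,-2,-50,0,0,0],[0,0,-2,-50,0,0,0],[0,0,-2,-50,0,0,0],[0,0,0,-50,0,0,0]])

```text
clock: 2.88
position: [0.4213, -0.0976, 0.4051]
ee_rot: [1.466, 1.019, -1.465]
force: [0.8, 0.2, -0.2]
width: 0.006
```

Call:
arm_command(motion=[[0,0,0,-20,0,0,0],[0,40,0,0,0,0,0],[0,50,0,0,0,0,0],[0,30,0,0,0,0,0],[0,0,0,0,0,0,0]])

```text
clock: 3.5
position: [0.4273, -0.0804, 0.2833]
ee_rot: [1.464, 1.023, -1.469]
force: [0.6, -0.3, 0.3]
width: 0.003
```

```bash
python3 - <<'E'
from h import *
from cell import *
to(-190,0,38)
d=get_image('side'); cv2.imwrite('pics/side2.png',cv2.resize(d['frame'][120:270,210:410,::-1],None,fx=4,fy=4,interpolation=cv2.INTER_CUBIC))
E
```

```text
t 3.5 tip press [-191.9   -3.   105.3] sign -1.0 force press [ 0.7 -0.1  0.3] w 0.0 j [ 0.16  0.3  -0.12  2.15  0.06  0.7  -1.92]
turn [0.1 0.1 0.2] shift(now) [67.3  1.5 -2.9] shift(after turn) [67.3  1.2 -2.8]
```

View pics/side2.png

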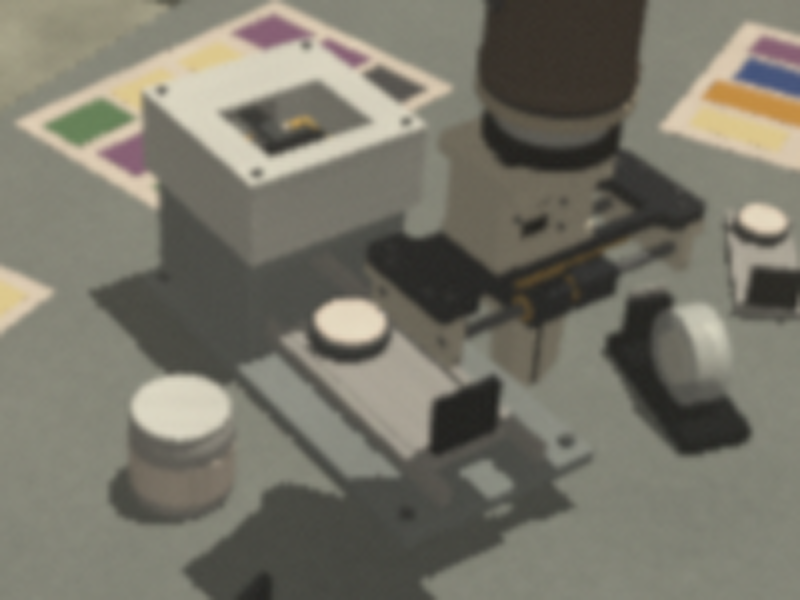

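The crop shows the closed fingers hanging in front of the tab (tab at about (465,415)). The gripper body clears the tin, the tape dispenser and the guard. Next I lower and approach.

Call:
arm_command(motion=[[0,30,1,-2,0,0,0],[0,27,0,-1,0,0,0],[0,10,0,0,0,0,0],[0,0,0,0,0,0,0],[0,0,0,0,0,0,0]])

```text
clock: 4.18
position: [0.4306, -0.0781, 0.2189]
ee_rot: [1.467, 1.018, -1.464]
force: [-0.1, -0.4, 0.2]
width: 0.003
```

Call:
arm_command(motion=[[0,0,10,0,0,0,0],[0,0,8,0,0,0,0],[0,0,5,0,0,0,0],[0,0,5,0,0,0,0],[0,0,5,0,0,0,0]])

```text
clock: 4.8
position: [0.4608, -0.0895, 0.2175]
ee_rot: [1.465, 1.021, -1.467]
force: [-2.0, 0.6, 1.3]
width: 0.004
```

```bash
python3 -c "
from h import *
to(-90,0,38)"
```

```text
t 4.8 tip press [-156.8    0.3   39.5] sign -1.0 force press [-2.1 -0.2  1.3] w 0.0 j [ 0.16  0.45 -0.1   2.13  0.09  0.56 -1.93]
turn [0.1 0.  0.1] shift(now) [ 1.4 66.6  0.4] shift(after turn) [ 1.5 66.6  0.3]
```

Call:
arm_command(motion=[[0,0,5,0,0,0,0],[0,0,5,0,0,0,0],[0,0,5,0,0,0,0],[0,0,5,0,0,0,0],[0,0,5,0,0,0,0]])

```text
clock: 5.42
position: [0.4847, -0.0983, 0.2177]
ee_rot: [1.466, 1.02, -1.466]
force: [-1.0, 1.1, -0.6]
width: 0.004
```

Call:
arm_command(motion=[[0,0,5,0,0,0,0],[0,0,5,0,0,0,0],[0,0,5,0,0,0,0],[0,0,5,0,0,0,0],[0,0,5,0,0,0,0]])

```text
clock: 6.05
position: [0.5082, -0.1069, 0.2177]
ee_rot: [1.466, 1.02, -1.466]
force: [-1.5, -0.0, -0.1]
width: 0.004
```

```bash
python3 -c "
from h import *
to(-90,0,38)"
```

```text
t 6.05 tip press [-106.1    0.4   39.7] sign -1.0 force press [-1.4 -0.6 -0.1] w 0.0 j [ 0.18  0.51 -0.1   2.02  0.08  0.62 -1.9 ]
turn [ 0.  0. -0.] shift(now) [ 1.7 16.1  0.5] shift(after turn) [ 1.7 16.1  0.5]
```

Call:
arm_command(motion=[[0,0,3,0,0,0,0],[0,0,3,0,0,0,0],[0,0,2,0,0,0,0],[0,0,2,0,0,0,0],[0,0,1,0,0,0,0]])

```text
clock: 6.68
position: [0.5183, -0.1107, 0.2177]
ee_rot: [1.466, 1.02, -1.466]
force: [-1.9, 1.1, 2.3]
width: 0.008
```

Call:
arm_command(motion=[[0,0,1,0,0,0,0],[0,0,1,0,0,0,0],[0,0,1,0,0,0,0],[0,0,1,0,0,0,0]])

```text
clock: 7.18
position: [0.522, -0.1121, 0.2177]
ee_rot: [1.466, 1.02, -1.466]
force: [-2.9, 0.2, 1.8]
width: 0.006
```

Call:
arm_command(motion=[[0,0,1,0,0,0,0],[0,0,1,0,0,0,0],[0,0,1,0,0,0,0]])

```text
clock: 7.55
position: [0.5229, -0.1124, 0.2172]
ee_rot: [1.463, 1.024, -1.47]
force: [-11.5, 5.3, 8.0]
width: 0.006
```

Call:
arm_command(motion=[[0,0,1,0,0,0,0],[0,0,1,0,0,0,0]])

```text
clock: 7.8
position: [0.5235, -0.1125, 0.2169]
ee_rot: [1.461, 1.027, -1.472]
force: [-16.5, 7.5, 11.8]
width: 0.008
```

Call:
arm_command(motion=[[0,0,-5,0,0,0,0],[0,0,-5,0,0,0,0],[0,0,-20,0,0,0,0],[0,0,-20,0,0,0,0],[0,-30,0,0,0,0,0]])

```text
clock: 8.43
position: [0.478, -0.096, 0.2466]
ee_rot: [1.463, 1.023, -1.469]
force: [0.9, -0.8, 0.9]
width: -0.0
```

Call:
arm_command(motion=[[0,-50,0,0,0,0,0],[0,-50,0,0,0,0,0],[0,-50,0,0,0,0,0],[0,0,0,0,0,0,0],[0,0,0,0,0,0,0]])

```text
clock: 9.05
position: [0.4796, -0.0965, 0.3975]
ee_rot: [1.466, 1.019, -1.466]
force: [0.3, -0.4, 0.9]
width: 0.004
```

```bash
python3 - <<'E'
from h import *
from cell import *
to(50,0,218)
for c in('side','top'):
    d=get_image(c);p=cloud(d).reshape(-1,3)*1000
    q=np.c_[(p-O)@U,(p-O)@V,p[:,2]]
    t=q[(abs(q[:,0]+75)<30)&(abs(q[:,1])<30)&(q[:,2]>50)&(q[:,2]<70)]
    print(c,'tabtop',len(t),t.mean(0).round(1) if len(t) else '')
    for n in('tab','window','lever_bar'):
        print(n,[(np.round([(np.array(r['point'])*1000-O)@U,(np.array(r['point'])*1000-O)@V,r['point'][2]*1000],1).tolist(),round(r['p'],2)) for r in pinpoint(c,n)])
    g=q[(abs(q[:,0]-50)<60)&(abs(q[:,1])<60)&(q[:,2]>100)&(q[:,2]<148)]; 
    b=g[(g[:,2]>130)&(abs(g[:,0]-50)<25)]; print('bar',len(b),b.mean(0).round(1),b.max(0).round(1))
    if c=='side': cv2.imwrite('pics/side3.png',cv2.resize(d['frame'][120:270,210:410,::-1],None,fx=4,fy=4,interpolation=cv2.INTER_CUBIC))
    else: cv2.imwrite('pics/top3.png',cv2.resize(d['frame'][120:270,240:440,::-1],None,fx=4,fy=4,interpolation=cv2.INTER_CUBIC))
E
```

```text
t 9.05 tip press [-136.4    0.3  219.5] sign -1.0 force press [ 0.4 -0.3  0.9] w 0.0 j [ 0.19  0.23 -0.12  1.9   0.03  1.02 -1.87]
turn [ 0.  0. -0.] shift(now) [  1.6 186.5   0.4] shift(after turn) [  1.5 186.5   0.3]
side tabtop 109 [-78.5   3.   59.9]
tab [([-201.9, 194.6, 20.9], 0.8), ([-137.4, -284.1, 27.7], 0.77), ([-80.2, 0.2, 42.5], 0.76)]
window []
lever_bar [([51.0, -1.1, 136.8], 0.67)]
bar 73 [ 52.5   2.1 139.4] [ 73.9  22.9 144.3]
top tabtop 0 
tab [([-138.5, -285.0, 27.1], 0.77), ([-200.6, 194.4, 23.0], 0.71), ([-0.6, -1.7, -0.2], 0.2)]
window [([52.3, 0.7, 157.1], 0.92)]
lever_bar [([47.1, -1.3, 139.5], 0.57)]
bar 141 [ 52.6  -1.  138.8] [ 74.3  20.6 146. ]
```

View pics/side3.png

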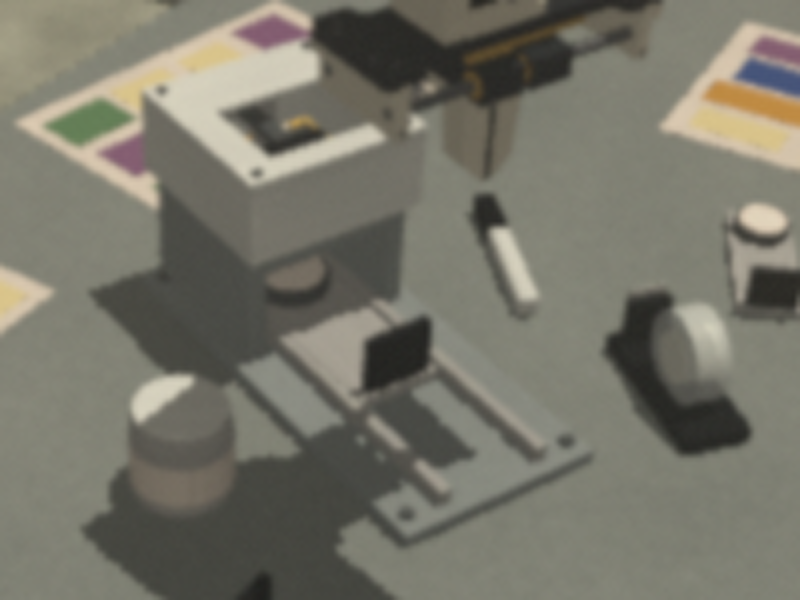

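View pics/top3.png

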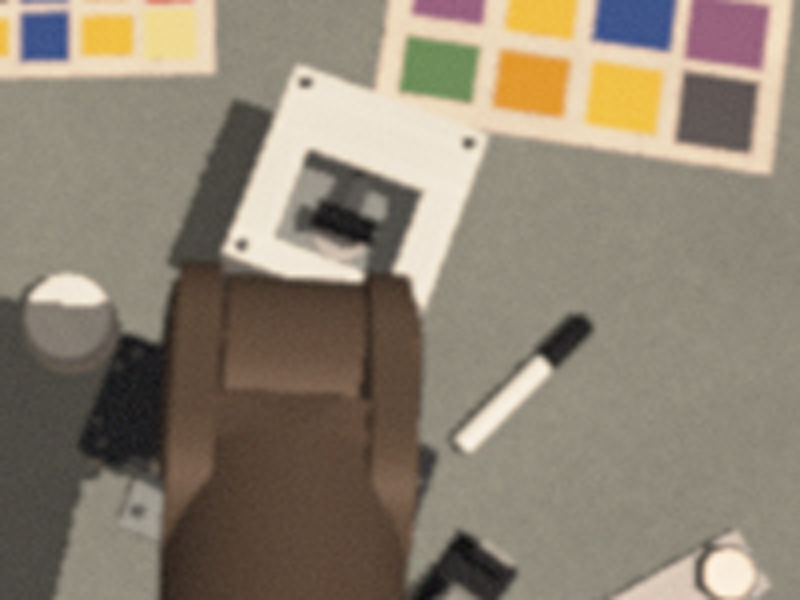

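The side crop shows the tray home: the die is under the head and the tab is at (398,355). `pinpoint` puts the tab face at x = -80.2 mm against a nominal -80, and the push force rose at the stop. The top crop shows the window at (350,215) with the bar in it. Next I move over the window.

Call:
arm_command(motion=[[0,0,40,0,0,0,0],[0,0,45,0,0,0,0],[0,0,45,0,0,0,0],[0,0,40,0,0,0,0],[0,0,17,0,0,0,0]])

```text
clock: 10.07
position: [0.6567, -0.1623, 0.3966]
ee_rot: [1.466, 1.02, -1.467]
force: [0.2, -0.2, -0.1]
width: 0.008
```

Call:
arm_command(motion=[[0,20,0,0,0,0,0],[0,20,0,0,0,0,0],[0,6,0,0,0,0,0],[0,0,0,0,0,0,0]])

```text
clock: 10.58
position: [0.6551, -0.1614, 0.3515]
ee_rot: [1.466, 1.02, -1.466]
force: [-0.2, -0.0, 0.0]
width: 0.003
```

```bash
python3 - <<'E'
from h import *
from cell import *
to(51,0,119)
d=get_image('side'); cv2.imwrite('pics/side4.png',cv2.resize(d['frame'][80:230,210:410,::-1],None,fx=4,fy=4,interpolation=cv2.INTER_CUBIC))
E
```

```text
t 10.57 tip press [ 50.5   0.6 173.5] sign -1.0 force press [-0.1 -0.1  0. ] w 0.0 j [ 0.21  0.56 -0.08  1.5   0.05  1.09 -1.8 ]
turn [0. 0. 0.] shift(now) [54.5  0.5  0.6] shift(after turn) [54.5  0.4  0.6]
```

View pics/side4.png

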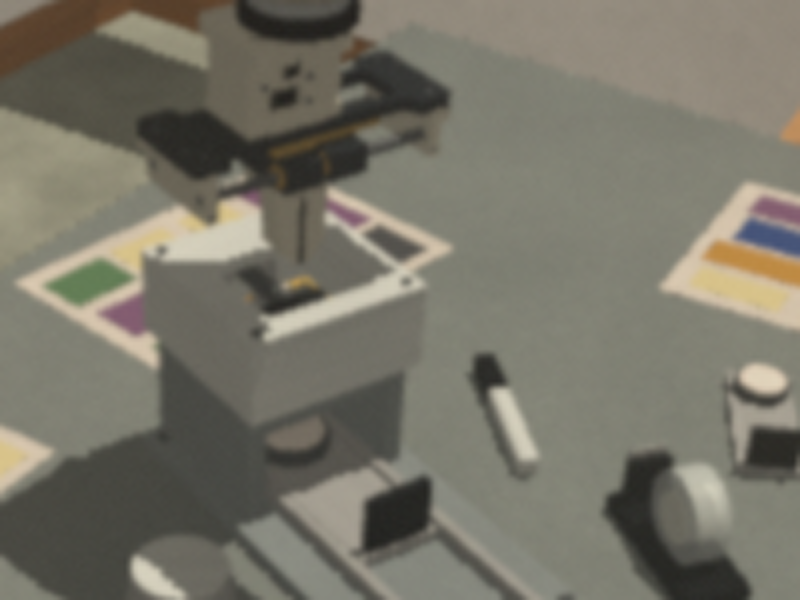

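The crop shows the closed fingers centred over the window, with the tips near (295,275) above the bar. They are about 15 mm above the guard top and clear of its edges. Next I descend.

Call:
arm_command(motion=[[0,12,0,0,0,0,0],[0,10,0,0,0,0,0],[0,7,0,0,0,0,0],[0,4,0,0,0,0,0],[0,3,0,0,0,0,0]])

```text
clock: 11.25
position: [0.6549, -0.1614, 0.3158]
ee_rot: [1.466, 1.02, -1.466]
force: [-2.5, 1.0, 4.1]
width: 0.005
```

Call:
arm_command(motion=[[0,3,0,0,0,0,0],[0,3,0,0,0,0,0],[0,3,0,0,0,0,0],[0,2,0,0,0,0,0]])

```text
clock: 11.75
position: [0.6551, -0.1614, 0.3052]
ee_rot: [1.466, 1.019, -1.465]
force: [-3.0, 1.3, 6.9]
width: 0.005
```

```bash
python3 -c "
from h import *
to(51,0,119)"
```

```text
t 11.75 tip press [ 50.7   0.6 127.2] sign -1.0 force press [-3.3  0.2  6.9] w 0.0 j [ 0.21  0.6  -0.08  1.55  0.05  0.99 -1.81]
turn [ 0. -0. -0.] shift(now) [8.2 0.4 0.6] shift(after turn) [8.2 0.4 0.6]
```

Call:
arm_command(motion=[[0,2,0,0,0,0,0],[0,2,0,0,0,0,0],[0,2,0,0,0,0,0],[0,1,0,0,0,0,0],[0,1,0,0,0,0,0]])

```text
clock: 12.38
position: [0.6556, -0.1617, 0.298]
ee_rot: [1.467, 1.017, -1.464]
force: [-2.9, 0.8, 10.5]
width: 0.002
```

Call:
arm_command(motion=[[0,1,0,0,0,0,0],[0,1,0,0,0,0,0]])

```text
clock: 12.62
position: [0.6557, -0.1617, 0.2967]
ee_rot: [1.467, 1.017, -1.463]
force: [-5.0, 0.3, 18.7]
width: 0.003
```

Call:
arm_command(motion=[[0,1,0,0,0,0,0],[0,1,0,0,0,0,0],[0,0,0,0,0,0,0]])

```text
clock: 13.0
position: [0.6557, -0.1617, 0.2964]
ee_rot: [1.468, 1.016, -1.463]
force: [-8.6, 1.2, 27.0]
width: 0.004
```

The hard stop is reached: 2 mm of further command moved the tip only 0.3 mm, and the force rose to 27 N. I now hold.

Call:
arm_command(motion=[[0,0,0,0,0,0,0],[0,0,0,0,0,0,0],[0,0,0,0,0,0,0],[0,0,0,0,0,0,0],[0,0,0,0,0,0,0]])

```text
clock: 13.62
position: [0.6557, -0.1617, 0.2964]
ee_rot: [1.468, 1.016, -1.463]
force: [-8.4, 0.9, 26.0]
width: 0.007
```

Call:
arm_command(motion=[[0,0,0,0,0,0,0],[0,0,0,0,0,0,0],[0,0,0,0,0,0,0],[0,0,0,0,0,0,0],[0,0,0,0,0,0,0]])

```text
clock: 14.25
position: [0.6557, -0.1617, 0.2964]
ee_rot: [1.468, 1.016, -1.463]
force: [-8.2, 1.0, 25.9]
width: 0.002
```

Call:
arm_command(motion=[[0,0,0,0,0,0,0],[0,0,0,0,0,0,0],[0,0,0,0,0,0,0],[0,0,0,0,0,0,0],[0,0,0,0,0,0,0]])

```text
clock: 14.88
position: [0.6557, -0.1617, 0.2964]
ee_rot: [1.468, 1.016, -1.463]
force: [-8.8, 0.9, 26.4]
width: 0.003
```

Call:
arm_command(motion=[[0,0,0,0,0,0,0],[0,0,0,0,0,0,0],[0,0,0,0,0,0,0],[0,0,0,0,0,0,0],[0,0,0,0,0,0,0]])

```text
clock: 15.5
position: [0.6557, -0.1617, 0.2964]
ee_rot: [1.468, 1.016, -1.463]
force: [-9.2, 1.4, 26.4]
width: 0.007
```

Held for 2.5 s. Now I raise straight up, slowly, while the lever returns.

Call:
arm_command(motion=[[0,-4,0,0,0,0,0],[0,-6,0,0,0,0,0],[0,-6,0,0,0,0,0],[0,-6,0,0,0,0,0],[0,-8,0,0,0,0,0]])

```text
clock: 16.12
position: [0.6554, -0.1615, 0.3231]
ee_rot: [1.466, 1.019, -1.465]
force: [0.6, -0.7, 0.1]
width: 0.008
```

Call:
arm_command(motion=[[0,-15,0,0,0,0,0],[0,-25,0,0,0,0,0],[0,-30,0,0,0,0,0],[0,-10,0,0,0,0,0],[0,0,0,0,0,0,0]])

```text
clock: 16.75
position: [0.6552, -0.1614, 0.4032]
ee_rot: [1.466, 1.019, -1.465]
force: [-1.3, -0.2, -1.0]
width: 0.006
```

Call:
arm_command(motion=[[0,0,-40,0,0,0,0],[0,0,-50,0,0,0,0],[0,0,-50,0,0,0,0],[0,0,-50,0,0,0,0],[0,0,0,0,0,0,0]])

```text
clock: 17.38
position: [0.4736, -0.0943, 0.4016]
ee_rot: [1.463, 1.023, -1.468]
force: [1.5, 0.3, 0.2]
width: 0.008
```

```bash
python3 - <<'E'
from h import *
from cell import *
to(0,0,219)
for c in('side','top'):
    d=get_image(c);p=cloud(d).reshape(-1,3)*1000
    q=np.c_[(p-O)@U,(p-O)@V,p[:,2]]
    b=q[(abs(q[:,1])<20)&(q[:,2]>130)&(abs(q[:,0]-50)<25)&(q[:,2]<150)]; print(c,'bar',len(b),b.mean(0).round(1))
    g=q[(abs(q[:,0]-65)<80)&(abs(q[:,1])<80)&(abs(q[:,2]-158)<6)][:,:2]; print('guard',cv2.minAreaRect(g.astype(np.float32)))
    for n in('tab','lever_bar'):
        print(n,[(np.round([(np.array(r['point'])*1000-O)@U,(np.array(r['point'])*1000-O)@V,r['point'][2]*1000],1).tolist(),round(r['p'],2)) for r in pinpoint(c,n)])
    for n in('tin','tape','marker'): print(n,[(np.round(r['point'],3).tolist(),round(r['p'],2)) for r in pinpoint(c,n)])
    if c=='side': cv2.imwrite('pics/side5.png',cv2.resize(d['frame'][120:270,210:410,::-1],None,fx=4,fy=4,interpolation=cv2.INTER_CUBIC))
E
```

```text
t 17.38 tip press [-1.436e+02  1.000e-01  2.236e+02] sign -1.0 force press [1.3 0.8 0.2] w 0.01 j [ 0.19  0.22 -0.12  1.9   0.03  1.03 -1.87]
turn [0.1 0.1 0.2] shift(now) [  4.  142.9   0.6] shift(after turn) [  4.6 142.9   0.3]
side bar 64 [ 53.3   0.2 139.4]
guard ((63.95979309082031, 1.2737197875976562), (146.78819274902344, 141.10536193847656), 0.7027190923690796)
tab [([-198.0, 196.0, 23.2], 0.76), ([-79.9, -0.1, 44.5], 0.75), ([-140.2, -282.0, 23.6], 0.75)]
lever_bar [([53.9, 1.6, 141.3], 0.62)]
tin [([0.599, 0.026, 0.0], 0.83)]
tape [([0.395, -0.244, -0.002], 0.58)]
marker [([0.562, -0.303, -0.001], 0.49)]
top bar 133 [ 5.250e+01 -1.000e-01  1.387e+02]
guard ((65.69194793701172, -1.0756912231445312), (135.98056030273438, 139.3538818359375), 89.92537689208984)
tab [([-135.1, -283.6, 22.5], 0.87), ([-199.8, 196.2, 22.7], 0.65)]
lever_bar [([47.9, 0.7, 139.9], 0.53)]
tin [([0.6, 0.025, -0.0], 0.96)]
tape [([0.396, -0.242, 0.002], 0.6)]
marker [([0.559, -0.301, -0.001], 0.58), ([0.655, -0.161, 0.156], 0.17)]
```

View pics/side5.png

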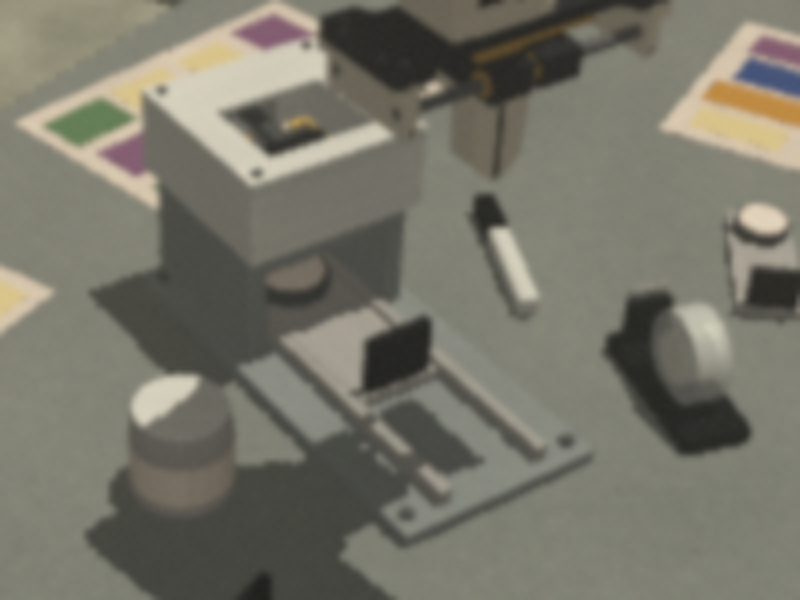

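The crop shows the tray still home, with the tab at (398,355). The bar is back up in the window at (290,130), the bystanders have not moved, and the gripper is clear of everything. I hand the job in.

```bash
python3 -c "
from cell import arm
print(arm.sign_off())"
```

```text
the job is handed in; nothing more can be done
None
```

The job is done and handed in at about 17.5 s of the 51 s allowed; the sign-off gave no verdict.

- **Tray:** I pushed it along its rails with shut fingers until the force jumped at the stop. The tab face was found 80 mm in front of the press origin (nominal 80), and was still there after the lever press.
- **Lever:** I reached through the window with shut fingers and pressed the bar down to its hard stop. The fingertips reached 118 mm (119 nominal) with about 26 N, and I held it there for 2.5 s. After I let go, the bar was back at its rest height, reading within about 3 mm of the nominal 142 mm.
- **Guard:** The fingers went in centred on the window to about 1 mm, and no stray force showed on the way in or out.
- **Bystanders:** The tin, tape dispenser and marker are where they started, to within the networks' 4 mm accuracy.

No check failed. The top camera could not see the tray's tab after the push because the arm was in the way, so its home position rests on the side camera and the force at the stop.

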